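# Feel the heater wells for a forgotten spacer and seat the vial

### The job

Someone left rubber spacers at the bottom of two of the three vial wells of the dry-block heater. Gently feel down the wells with the feeler rod until it has touched the bottom of the clear one, hang the rod back in its bracket, then press the tall vial gently but fully home in the clear well and let go. Do not force anything in the wells, and leave the other tubes and the beaker alone.

Things in the scene. Friction and masses are not known exactly. Their poses are not given: they have to be found in the camera images.
- heater: Grey-blue dry-block heater, fixed, 270 mm wide (y), 220 deep (x), 100 high; origin on the bench under its middle, x to its rear, y to its left; sloping control panel in front (-x). In its left half an aluminium block with a row of three vial wells; the block in the right half has no task. Over 35 N on it or in a well, even as a knock, damages it: touch down at about 30 mm/s, 5 to 15 N is ample.
- well_left (a point): Mouth centre of the left well (+y end of the row), level with the block's top, 100 mm above the bench; axes as the heater. Each well is a vertical round hole 18 mm across, 55 mm deep, flat floor, 32 mm from the next. Two of the three have a loose black rubber spacer, 16 mm across and 15 high, on the floor, which leaves 40 mm; which two is unknown and cannot be told from above.
- well_middle (a point): Mouth centre of the middle well, otherwise as well_left. In every well a sprung steel bead stands 3 mm out of the rear (+x) wall, 30 mm down. The rod passes it when within 2 mm of the well's axis; further to the rear it may catch lightly there. The vial meets it there and must be pushed past and all the way down against its grip with about 3 to 8 N.
- well_right (a point): Mouth centre of the right well (-y end of the row), otherwise as well_left. Keep the vial upright as it passes the bead, best with one finger in front of it and one behind (along the heater's x): leaning, it jams.
- bracket (a point): Centre of the hole in the rod bracket, at the plate's top face, 100 mm above the bench: a steel plate 50 x 50 x 8 mm on the heater's right (-y) side with one vertical through hole 11 mm across. Axes as the heater.
- feeler_handle (a point): Middle of the handle of the steel feeler rod (70 g, 130 mm long): a round grooved handle 16 mm across and 50 long over a round shank 7 mm across and 80 long with a round end. It hangs upright in the bracket, the flat shoulder under the handle on the plate, so this point is 25 mm above the plate; lift it straight out. z points from tip to handle.
- feeler_tip (a point): Lower end of the feeler rod, 105 mm below the middle of its handle.
- vial_middle (a point): Middle (half-way up) of the tall glass vial: upright, 30 g, 100 mm long, 16 mm across, round-bottomed, its top 26 mm a white cap 18 mm across; z to the cap. Hold it by the cap (centre 37 mm above this point), whose lower edge is 19 mm above the block once seated. Grip it with under 40 N. It stands in one of a row of three holes (17.5 mm wide, 37 deep, 46 apart) of a yellow rack 160 x 60 x 45 mm.
- vial_foot (a point): Lowest point of the vial's round bottom, 50 mm below its middle.
- tube_a_middle (a point): Middle of a short capped tube (62 mm long, 16 mm across) in the same rack; leave it there.
- tube_b_middle (a point): Middle of another such short tube; leave it there.
- beaker_middle (a point): A glass beaker (68 mm across, 85 mm high) on the bench, 40 mm up its axis; leave it alone.

How it is judged:
On the way, in this order (a step that is already met when the one before it is completed fails the run):
1. the feeler rod's tip touches the bottom of the clear well (51 mm or more below its mouth) (((horizontal distance between feeler_tip and well_left below 0.009 m and z of feeler_tip in the frame of well_left below -0.051 m) or (horizontal distance between feeler_tip and well_middle below 0.009 m and z of feeler_tip in the frame of well_middle below -0.051 m) or (horizontal distance between feeler_tip and well_right below 0.009 m and z of feeler_tip in the frame of well_right below -0.051 m))), for 0.1 s.
2. the feeler rod hangs in its bracket again, let go (horizontal distance between feeler_tip and bracket below 0.012 m and z of feeler_tip in the frame of bracket below -0.075 m and contact force between feeler and the fingers below 0.1 N), for 0.2 s.
3. the vial is fully home in the clear well (((horizontal distance between vial_foot and well_left below 0.003 m and z of vial_foot in the frame of well_left below -0.0515 m) or (horizontal distance between vial_foot and well_middle below 0.003 m and z of vial_foot in the frame of well_middle below -0.0515 m) or (horizontal distance between vial_foot and well_right below 0.003 m and z of vial_foot in the frame of well_right below -0.0515 m))), for 0.1 s.
At the end, for the whole second after the job is handed in: The vial stands upright (within 0.08 rad) and fully home in the clear well, its foot within 3.5 mm of the 55 mm deep floor; the feeler rod hangs upright in its bracket with its shoulder down on the plate (within 5 mm); both are let go (((horizontal distance between vial_foot and well_left below 0.003 m and z of vial_foot in the frame of well_left below -0.0515 m) or (horizontal distance between vial_foot and well_middle below 0.003 m and z of vial_foot in the frame of well_middle below -0.0515 m) or (horizontal distance between vial_foot and well_right below 0.003 m and z of vial_foot in the frame of well_right below -0.0515 m)) and angle between vial_middle's own z axis and vertical below 0.08 rad and horizontal distance between feeler_tip and bracket below 0.012 m and z of feeler_tip in the frame of bracket below -0.075 m and angle between feeler_handle's own z axis and vertical below 0.1 rad); the robot touches nothing.
It fails at once if the heater or anything in its wells is pushed with more than 35 N (contact force between heater and anything else above 35 N).
It fails at once if the vial is squeezed too hard (more than 100 N over both fingers) (contact force between vial and the fingers above 100 N).
It fails at once if the vial is tipped over (angle between vial_middle's own z axis and vertical above 0.6 rad).
It fails at once if a short tube is taken out or knocked over (distance of any of tube_a_middle, tube_b_middle from where it was at the start of the episode above 0.02 m).
It fails at once if the beaker is pushed away (distance of beaker_middle from where it was at the start of the episode above 0.03 m).
It also fails if it takes over 70 s, if anything falls off the work surface, if the arm or the gripper's body presses on something with over 40 N, if the wrist force passes 120 N, or if a joint passes its speed limit or range.

### The arm

A 6-joint arm with a two-finger parallel gripper is mounted at the origin on the work surface. World frame = base frame: x ahead of the robot, y to its left, z up, the work surface at z = 0. Lengths are in m, angles in rad, forces in N, time in s.
With the tool pointing down it reaches from about 0.325 to 0.85 m from the base axis. Payload 15.5 kg.
Tool frame: the origin (TCP) lies at the very end of the fingers, on their centre line; the grasp point (between the pads) lies 19 mm behind it (robot.grasp_offset is the z of the grasp point in the tool frame, in m); z points along the fingers, y is the line along which they close (so a half turn about z gives the same grasp; the last joint's range is limited). The gripper opens to 91 mm and grips with 3 to 60 N. Pads are 32 mm wide; open, the fingers measure 118 mm over their backs; the gripper's body (76 mm by 178 mm) begins 60 mm behind the grasp point.
Start: joints at [-1.272, 0.494, 1.345, -0, 1.302, -0.096], TCP at [0.24, -0.577, 0.214] pointing down, gripper open.
Joint ranges: [-2.91, 2.91], [-0.82, 2.16], [0.22, 2.67], [-1.22, 4.37], [0.12, 2.79], [-3.08, 3.08]. Speed limits (rad/s): [1.89, 1.89, 2.57, 3.01, 3.01, 3.01].

### API

Orientations are given as a unit quaternion [x, y, z, w].
In Python, from cell import robot, imaging gives the robot as it stands.
- The arm moves only by the tool send_rows, never from a script. Its argument "deltas" is a list that holds one entry, the list of rows, each a list of 7 numbers: the shift along the world's x, y, z in units of 0.8 m (1.0 is 0.8 m), then the turn, a rotation vector about the world's x, y, z in units of 180 degrees (1.0 is 180 degrees), then the closure, from 0 (fully open) to 1 (shut). A call has 1 to 8 rows; each row is the pose to reach, as a shift and turn from the pose commanded when the call began, turning the shorter way round; what a row does not reach only later rows make up. A row lasts 1/8 s, in which the tool goes at most 62.5 mm and 10.7 degrees, less where a joint would pass 70% of its speed; a pose out of reach is approached as far as the arm can. A call with a number of a shift or a turn outside -1 to 1 is refused whole. A call with a gripper value outside its range is refused whole. The fingers move at their own pace and stop on an object; "grip_force" is the grip in N (left out, the last holds). Time passes only in rows, so rows that repeat a pose let the fingers close. It gives the time, the measured TCP pose, the force, the opening and the grip force at its end, in the units of the state.
- robot.get_obs(): the state, without advancing time (a new reading comes with each control period).
- imaging.capture(name): name is "scene" or "top" or "wrist"; returns the picture (384x512x3 uint8, red, green, blue); there is no depth.
- imaging.camera_model(name): a dict with "camera_matrix" (3x3 intrinsics, pixels), "R" (3x3) and "t" (3): a world point X has camera coordinates R X + t; the wrist camera has in their place "hand_eye" (4x4, takes a point from camera to tool coordinates, whose origin is the TCP and whose axes are the flange's). Camera axes: x right, y down, z forward; pixel columns grow to the right and rows downward; lengths in m; the calibration is good to about 2 mm. A picture is of the moment at which its call begins: read the wrist's pose just before it. camera_model takes no time and is no camera call.
- robot.hand_in(): hands the job in; it is judged then, once.
The state is a dict: "time_s": time; "q": joint angles; "qvel": joint speeds; "effort": joint torques, N m; "ee_pos": TCP position; "eef_rot": TCP orientation; "wrist_force": force on the tool from outside, world axes, zero at the start; "ft_torque": the same for the moment, N m; "opening": finger opening in m; "grasp_force": force on a finger pad.
Only numpy, scipy, OpenCV 4.12 (cv2) and the standard library are available. Lean on these libraries where they do the work, as an engineer would, in place of code of your own. Each camera call takes 0.05 s, during which the arm holds its last target. There are 200 camera calls.

## Working session

There is one attempt and no reset: what is moved stays moved. The work goes in short steps, Python scripts to look and compute and a tool call to move; the robot and the scene stay as the last step left them, time stands still between calls to the robot, and variables do not carry over. Pictures are saved under pics/ and viewed, at most 13 in all, crops included, and the job is handed in when it is done.

Besides the shell and the picture viewer there is one more tool, called after "Request:" by a JSON object that holds its "fn" and its "kwargs", one argument or row to a line. send_rows: Moves the arm, as the interface text tells. Its arguments: {"type":"object","properties":{"deltas":{"type":"array","items":{"type":"array","items":{"type":"array","items":{"type":"number","minimum":-1,"maximum":1}}}},"grip_force":{"type":"number"}},"required":["deltas"]}

```bash
mkdir -p pics; cat > h.py <<'E'
import numpy as np, cv2
from scipy.spatial.transform import Rotation as Ro
from cell import robot, imaging
def cam(n,o=None):
    m=imaging.camera_model(n);K=np.array(m["camera_matrix"])
    if n!="wrist": return K,np.array(m["R"]),np.array(m["t"])
    H=np.array(m["hand_eye"]);o=o or robot.get_obs()
    Rt=Ro.from_quat(o["eef_rot"]).as_matrix();Rw=Rt@H[:3,:3];c=Rt@H[:3,3]+np.array(o["ee_pos"])
    return K,Rw.T,-Rw.T@c
def onplane(cm,uv,z):
    K,R,t=cm;c=-R.T@t;d=R.T@np.linalg.solve(K,[uv[0],uv[1],1]);return c+d*(z-c[2])/d[2]
def proj(cm,X):
    K,R,t=cm;p=K@(R@np.array(X)+t);return p[:2]/p[2]
def snap(n,f):
    o=robot.get_obs();im=np.array(imaging.capture(n))[:,:,::-1].copy();cv2.imwrite(f"pics/{f}.png",im);return im,cam(n,o)
E
python3 - <<'E'
from h import *
a,ca=snap("top","top1");b,cb=snap("scene","scene1")
print(robot.get_obs());print(ca,cb, imaging.camera_model("wrist"))
E
```

```text
{'time_s': 0.1, 'q': array([-1.27253978e+00,  4.94137493e-01,  1.34604359e+00, -9.67786342e-06,
        1.30248616e+00, -9.54780896e-02]), 'qvel': array([ 0.00051612, -0.00120776, -0.00119045, -0.00025949,  0.00185465,
       -0.00038806]), 'effort': array([ 1.76712609e-03, -8.80237484e+01, -3.82543266e+01,  7.10939965e-02,
        4.83120361e-02, -2.75221493e-05]), 'ee_pos': array([ 0.2396916 , -0.5768595 ,  0.21339633]), 'eef_rot': array([ 9.80683742e-01,  1.95599358e-01, -5.90236056e-05, -5.34061740e-04]), 'wrist_force': array([0.42533138, 0.89565928, 0.07036787]), 'ft_torque': array([ 0.06731322,  0.01814863, -0.04342109]), 'grasp_force': 0.0, 'opening': 0.09150007262297187}
(array([[435.41822391,   0.        , 263.01897471],
       [  0.        , 435.41822391, 189.58040945],
       [  0.        ,   0.        ,   1.        ]]), array([[-0.02104465, -0.99950827, -0.02324507],
       [-0.99643816,  0.02286766, -0.08116688],
       [ 0.08165853,  0.02145415, -0.99642943]]), array([0.03581183, 0.49860318, 1.11755105])) (array([[382.77750233,   0.        , 255.64777667],
       [  0.        , 382.77750233, 191.23987122],
       [  0.        ,   0.        ,   1.        ]]), array([[ 8.25137689e-04,  9.99927234e-01, -1.20352178e-02],
       [ 8.25664339e-01, -7.47104367e-03, -5.64112208e-01],
       [-5.64161075e-01, -9.47157988e-03, -8.25610423e-01]]), array([-0.02336049, -0.34288833,  1.29414534])) {'camera_matrix': array([[341.17612216,   0.        , 253.77237203],
       [  0.        , 341.17612216, 190.46459384],
       [  0.        ,   0.        ,   1.        ]]), 'hand_eye': array([[-7.40238924e-04, -9.57729626e-01, -2.87668933e-01,
         8.11505306e-02],
       [ 9.99999591e-01, -5.59210876e-04, -7.11462986e-04,
         3.70065521e-05],
       [ 5.20521584e-04, -2.87669342e-01,  9.57729648e-01,
        -1.70206934e-01],
       [ 0.00000000e+00,  0.00000000e+00,  0.00000000e+00,
         1.00000000e+00]])}
```

View pics/top1.png

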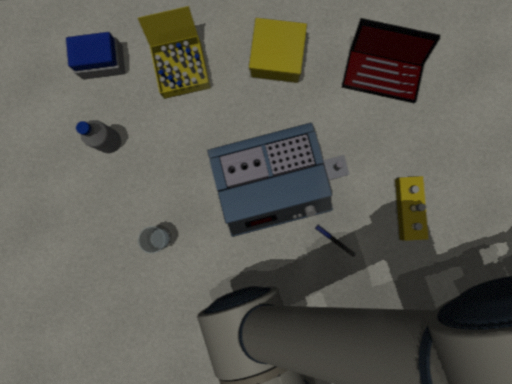

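View pics/scene1.png

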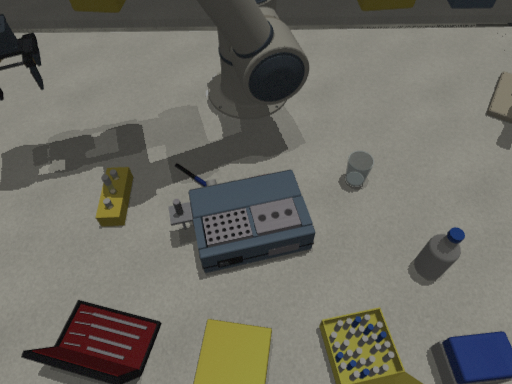

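The top view shows the heater near (270,180) with the wells at about (232,169), (245,166) and (257,162). The bracket and rod are at (338,167), and the rack is at (412,208). The scene view agrees. I'll zoom both together.

```bash
python3 - <<'E'
from h import *
a=cv2.imread("pics/top1.png");b=cv2.imread("pics/scene1.png")
L=lambda i,x,y,w,h,s:cv2.resize(i[y:y+h,x:x+w],None,fx=s,fy=s,interpolation=cv2.INTER_CUBIC)
A=L(a,210,120,225,125,3.5);B1=L(b,90,160,110,70,3.5);B2=L(b,190,170,110,70,3.5)
B=np.hstack([B1,B2])
c=np.zeros((A.shape[0]+B.shape[0],max(A.shape[1],B.shape[1]),3),np.uint8)
c[:A.shape[0],:A.shape[1]]=A;c[A.shape[0]:,:B.shape[1]]=B
cv2.imwrite("pics/z1.png",np.minimum(c*1.5,255));print(c.shape)
ct=cam("top")
for n,uv,z in [("wl",(232,169),.1),("wm",(245,166),.1),("wr",(257,162),.1),("br",(338,167),.15),("v1",(414,189),.108),("v2",(417,208),.07),("v3",(417,226),.07)]:
  p=onplane(ct,uv,z);print(n,p.round(3),proj(cam("scene"),p).round(1))
E
```

```text
(683, 788, 3)
wl [0.545 0.098 0.1  ] [286.9 212.4]
wm [0.552 0.066 0.1  ] [273.4 214.9]
wr [0.561 0.036 0.1  ] [260.9 218.4]
br [ 0.537 -0.153  0.15 ] [177.5 198.8]
v1 [ 0.485 -0.338  0.108] [107.1 191. ]
v2 [ 0.441 -0.356  0.07 ] [109.  185.2]
v3 [ 0.397 -0.354  0.07 ] [113.4 171.5][ WARN:0@0.721] global loadsave.cpp:1063 imwrite_ Unsupported depth image for selected encoder is fallbacked to CV_8U.
```

View pics/z1.png

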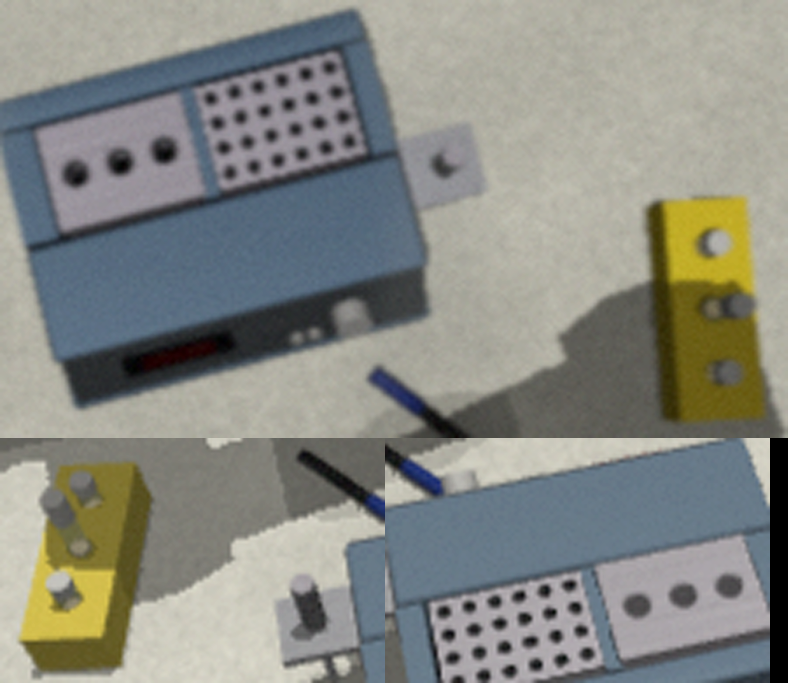

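The tall vial is in the middle hole of the rack, with its cap at top px (421,207) and scene px (106,179). The rod hangs in the bracket. The heater yaw is about 14°. I'll move over the rack with the fingers along the heater's x and look on the way.

Request:
{"fn": "send_rows", "kwargs": {
  "deltas": [
    [[0.25,0.27,0.1,0,0,0.454,0],[0.25,0.27,0.1,0,0,0.454,0],[0.25,0.27,0.1,0,0,0.454,0],[0.25,0.27,0.1,0,0,0.454,0],[0.25,0.27,0.1,0,0,0.454,0],[0.25,0.27,0.1,0,0,0.454,0],[0.25,0.27,0.1,0,0,0.454,0],[0.25,0.27,0.1,0,0,0.454,0]]
  ]
}}

```text
time_s: 1.1
ee_pos: [0.4398, -0.3608, 0.2937]
eef_rot: [0.612, 0.791, 0.0, -0.0]
wrist_force: [0.7, 0.6, -0.7]
opening: 0.0915
grasp_force: 0.0
```

```bash
python3 - <<'E'
from h import *
ct=cam("top")
print(onplane(ct,(420.9,207.1),.108))
a,ca=snap("wrist","w1");o=robot.get_obs();print(o["time_s"],o["ee_pos"],Ro.from_quat(o["eef_rot"]).as_rotvec(),o["qvel"].max())
E
```

```text
[ 0.44156223 -0.35269443  0.108     ]
1.15 [ 0.43976859 -0.36089095  0.29362339] [-1.91484975e+00 -2.48974697e+00 -1.03932524e-04] 0.1896536919787211
```

Request:
{"fn": "send_rows", "kwargs": {
  "deltas": [
    [[0.14,0.37,0,0,0,0,0],[0.14,0.37,0,0,0,0,0],[0.14,0.37,0,0,0,0,0],[0.14,0.37,0,0,0,0,0],[0.14,0.37,0,0,0,0,0],[0.14,0.37,0,0,0,0,0],[0.14,0.37,0,0,0,0,0]]
  ]
}}

```text
time_s: 2.02
ee_pos: [0.5517, -0.0651, 0.2937]
eef_rot: [0.614, 0.789, -0.0, -0.0]
wrist_force: [-0.4, 0.2, -0.9]
opening: 0.091
grasp_force: 0.0
```

```bash
python3 - <<'E'
from h import *
a,ca=snap("wrist","w2");o=robot.get_obs();print(o["time_s"],o["ee_pos"],Ro.from_quat(o["eef_rot"]).as_matrix().round(4),o["wrist_force"])
b=cv2.imread("pics/w1.png")
cv2.imwrite("pics/w12.png",np.vstack([a,b[:216]])*1)
np.savez("w2.npz",K=ca[0],R=ca[1],t=ca[2])
E
```

```text
2.075 [ 0.55153069 -0.06581964  0.29374977] [[-2.455e-01  9.694e-01 -4.000e-04]
 [ 9.694e-01  2.455e-01 -2.000e-04]
 [-1.000e-04 -5.000e-04 -1.000e+00]] [0.49844959 0.42325066 0.11338367]
```

View pics/w12.png

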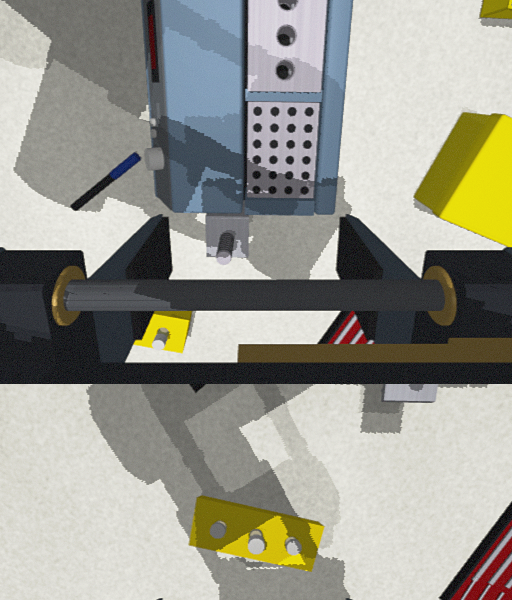

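Close view: right well at (285,69), middle well at (286,35), rod top at (225,254). In the second picture the tall vial's cap is near (257,162), counted from that picture's own top. I'll refine these with blobs.

```bash
python3 - <<'E'
from h import *
a=cv2.imread("pics/w2.png");z=np.load("w2.npz");cm=(z["K"],z["R"],z["t"])
g=cv2.cvtColor(a,cv2.COLOR_BGR2GRAY)
for s in [(285,69),(286,35)]:
  x,y=s;w=g[y-17:y+17,x-17:x+17];m=(w<110).astype(np.uint8)
  n,l,st,ce=cv2.connectedComponentsWithStats(m);k=1+st[1:,4].argmax()
  cs=cv2.findContours((l==k).astype(np.uint8),0,1)[0][0];hull=cv2.convexHull(cs);e=cv2.minEnclosingCircle(cs)
  c=np.array(e[0])+[x-17,y-17];p=onplane(cm,c,.1);print(s,st[k],c,e[1],p.round(4),"diam",e[1]*2/341*(.17+.194))
# rod: handle top and plate crops upscaled
A=cv2.resize(a[200:270,190:270],None,fx=5,fy=5,interpolation=2)
b=cv2.imread("pics/w1.png");B=cv2.resize(b[125:195,215:315],None,fx=4,fy=4,interpolation=2)
W=cv2.resize(a[15:95,250:320],None,fx=5,fy=5,interpolation=2)
c=np.zeros((400,400+400,3),np.uint8);c[:350,:400]=A;c[:400,400:750]=W
cv2.imwrite("pics/z2.png",c);cv2.imwrite("pics/z3.png",B)
E
```

```text
(285, 69) [  8   8  18  20 254] [284.12857056  69.58571434] 9.652022361755371 [0.5562 0.0386 0.1   ] diam 0.020606077065565716
(286, 35) [  8   7  18  21 262] [285.5  35. ] 10.30786418914795 [0.5488 0.0698 0.1   ] diam 0.022006232051905297
```

View pics/z2.png

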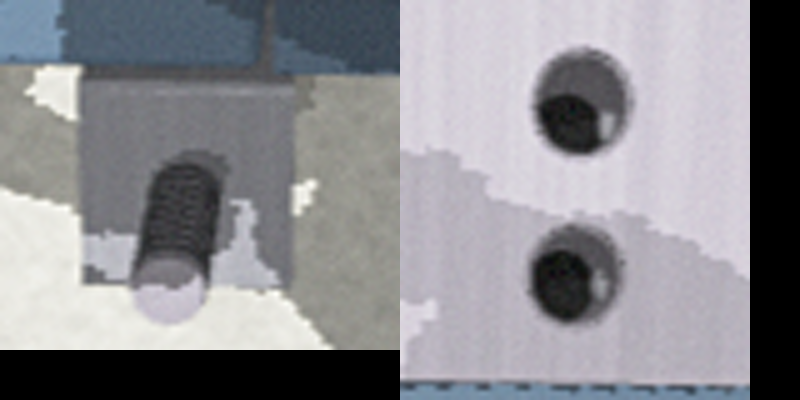

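The rod's top is at (224,257.6), and the plate spans (206–249, 215–257). The steel bead shows on the rear side of each well.

```bash
python3 - <<'E'
from h import *
z=np.load("w2.npz");cm=(z["K"],z["R"],z["t"])
for n,uv,h in [("plate",(227.7,236),.1),("hole/base",(226,236),.1),("rodtop",(224,257.6),.15),("wr",(285,70),.1),("wm",(286.4,35),.1)]:
  p=onplane(cm,uv,h);print(n,p.round(4),"top-view px",proj(cam("top"),p).round(1))
print("plate w",np.linalg.norm(onplane(cm,(206,236),.1)-onplane(cm,(249.4,236),.1)))
E
```

```text
plate [ 0.542  -0.1529  0.1   ] top-view px [334.9 167.8]
hole/base [ 0.5401 -0.1534  0.1   ] top-view px [335.2 168.5]
rodtop [ 0.5422 -0.1543  0.15  ] top-view px [338.6 164.8]
wr [0.5571 0.0385 0.1   ] top-view px [256.2 163.5]
wm [0.5497 0.07   0.1   ] top-view px [243.4 166.8]
plate w 0.05035377545761858
```

Request:
{"fn": "send_rows", "kwargs": {
  "deltas": [
    [[-0.012,-0.06,0,0,0,0,0],[-0.012,-0.11,-0.03,0,0,0,0.3],[-0.012,-0.11,-0.1,0,0,0,0.5],[-0.012,-0.11,-0.16,0,0,0,0.6],[-0.012,-0.11,-0.2,0,0,0,0.6],[-0.012,-0.11,-0.228,0,0,0,0.6],[-0.012,-0.11,-0.228,0,0,0,0.6]]
  ],
  "grip_force": 30
}}

```text
time_s: 2.95
ee_pos: [0.5408, -0.1542, 0.1103]
eef_rot: [0.615, 0.789, -0.0, -0.001]
wrist_force: [0.0, -0.1, 0.1]
opening: 0.0371
grasp_force: 0.0
```

```bash
python3 - <<'E'
from h import *
a,ca=snap("wrist","w3")
cv2.imwrite("pics/w3c.png",cv2.resize(a[150:384,100:400],None,fx=2,fy=2))
o=robot.get_obs();print(o["ee_pos"],o["opening"],proj(ca,[.542,-.1543,.15]),proj(ca,o["ee_pos"]))
E
```

```text
[ 0.54161075 -0.15425177  0.11152006] 0.03672380083539749 [257.87928333 284.7130148 ] [256.52098768 245.48336303]
```

View pics/w3c.png

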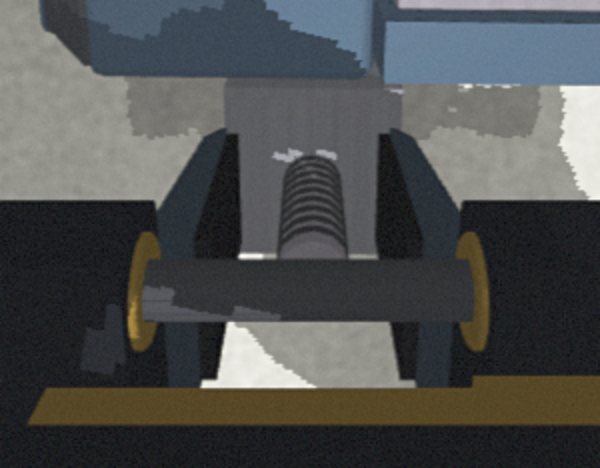

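The fingers straddle the handle, which is centred at crop px (313,210), roughly full-frame (257,255). I'll close and lift slightly.

Request:
{"fn": "send_rows", "kwargs": {
  "deltas": [
    [[0,0,0,0,0,0,1],[0,0,0,0,0,0,1],[0,0,0,0,0,0,1],[0,0,0,0,0,0,1],[0,0,0,0,0,0,1]]
  ],
  "grip_force": 30
}}

```text
time_s: 3.62
ee_pos: [0.5427, -0.1534, 0.1123]
eef_rot: [0.614, 0.79, 0.0, 0.001]
wrist_force: [-0.5, -0.8, 6.8]
opening: 0.0156
grasp_force: 30.0
```

Request:
{"fn": "send_rows", "kwargs": {
  "deltas": [
    [[0,0,0.02,0,0,0,1],[0,0,0.06,0,0,0,1],[0,0,0.12,0,0,0,1],[0,0,0.16,0,0,0,1],[0.005,0.07,0.16,0,0,0,1],[0.012,0.15,0.16,0,0,0,1],[0.017,0.215,0.15,0,0,0,1],[0.019,0.241,0.14,0,0,0,1]]
  ]
}}

```text
time_s: 4.62
ee_pos: [0.5573, 0.0425, 0.2246]
eef_rot: [0.613, 0.79, 0.0, 0.0]
wrist_force: [1.3, -0.9, -0.4]
opening: 0.0157
grasp_force: 30.0
```

Request:
{"fn": "send_rows", "kwargs": {
  "deltas": [
    [[0,0,-0.01,0,0,0,1],[0,0,-0.02,0,0,0,1],[0,0,-0.02,0,0,0,1]]
  ]
}}

```text
time_s: 5.0
ee_pos: [0.5571, 0.0386, 0.2072]
eef_rot: [0.614, 0.789, -0.0, -0.0]
wrist_force: [0.7, -0.5, -1.5]
opening: 0.0154
grasp_force: 30.0
```

```bash
python3 - <<'E'
from h import *
a,ca=snap("wrist","w4");cv2.imwrite("pics/w4c.png",cv2.resize(a[110:300,170:340],None,fx=3.1,fy=3.1,interpolation=2))
o=robot.get_obs();print(o["ee_pos"],o["wrist_force"],o["opening"],"wr px",proj(ca,[.5571,.0385,.1]),"wm",proj(ca,[.5497,.07,.1]),"tip px",proj(ca,np.array(o["ee_pos"])-[0,0,.091]))
E
```

```text
[0.55734259 0.03869325 0.2075116 ] [ 0.1891081  -0.01732691  0.02786712] 0.01547407760844388 wr px [254.61072163 188.83007872] wm [255.29245143 151.00503246] tip px [255.0060577  194.51086451]
```

View pics/w4c.png

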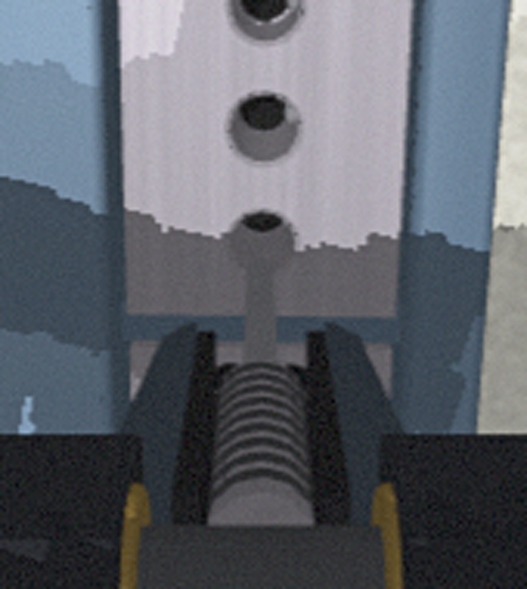

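The right well centre is at px (254.5,188.4), as predicted, and the shank is in line with it, about 0.7 mm to the front. That's well inside the clearance, so I'll feel down.

Request:
{"fn": "send_rows", "kwargs": {
  "deltas": [
    [[0,0,-0.007,0,0,0,1],[0,0,-0.014,0,0,0,1],[0,0,-0.021,0,0,0,1],[0,0,-0.028,0,0,0,1],[0,0,-0.035,0,0,0,1],[0,0,-0.042,0,0,0,1],[0,0,-0.049,0,0,0,1],[0,0,-0.054,0,0,0,1]]
  ],
  "grip_force": 12
}}

```text
time_s: 6.05
ee_pos: [0.5574, 0.0396, 0.1639]
eef_rot: [0.614, 0.79, -0.0, -0.0]
wrist_force: [0.5, 0.2, -0.0]
opening: 0.0157
grasp_force: 12.0
```

Request:
{"fn": "send_rows", "kwargs": {
  "deltas": [
    [[0,0,-0.003,0,0,0,1],[0,0,-0.006,0,0,0,1],[0,0,-0.009,0,0,0,1],[0,0,-0.012,0,0,0,1]]
  ]
}}

```text
time_s: 6.55
ee_pos: [0.5574, 0.0396, 0.1546]
eef_rot: [0.614, 0.79, 0.0, 0.0]
wrist_force: [-0.8, 0.3, -0.2]
opening: 0.0154
grasp_force: 12.0
```

Request:
{"fn": "send_rows", "kwargs": {
  "deltas": [
    [[0,0,-0.003,0,0,0,1],[0,0,-0.006,0,0,0,1],[0,0,-0.008,0,0,0,1]]
  ]
}}

```text
time_s: 6.92
ee_pos: [0.5583, 0.0395, 0.1494]
eef_rot: [0.614, 0.79, 0.001, 0.001]
wrist_force: [-2.7, 0.1, 19.7]
opening: 0.0159
grasp_force: 12.1
```

Firm contact at about 40 mm deep, so the right well has a spacer. Next is the middle well.

Request:
{"fn": "send_rows", "kwargs": {
  "deltas": [
    [[0,0,0.01,0,0,0,1],[0,0,0.04,0,0,0,1],[0,0,0.08,0,0,0,1],[0,0,0.08,0,0,0,1],[-0.005,0.02,0.08,0,0,0,1],[-0.0095,0.039,0.08,0,0,0,1],[-0.0095,0.039,0.08,0,0,0,1],[-0.0095,0.039,0.08,0,0,0,1]]
  ]
}}

```text
time_s: 7.92
ee_pos: [0.5497, 0.0711, 0.212]
eef_rot: [0.613, 0.79, -0.0, -0.0]
wrist_force: [0.5, -0.4, -0.3]
opening: 0.016
grasp_force: 12.0
```

```bash
python3 - <<'E'
from h import *
a,ca=snap("wrist","w5")
o=robot.get_obs();print(o["time_s"],o["ee_pos"],o["wrist_force"],"wm",proj(ca,[.5497,.07,.1]),"tip px",proj(ca,np.array(o["ee_pos"])-[0,0,.091]))
print(Ro.from_quat(o["eef_rot"]).as_matrix()[:,2])
# shank columns: print gray profile across rows just above handle
g=cv2.cvtColor(a,cv2.COLOR_BGR2GRAY)
for r in (205,210,215,220): print(r,g[r,240:268].tolist())
E
```

```text
7.975 [0.549797   0.07081041 0.21211238] [ 0.16785661 -0.18195414 -1.81875886] wm [254.28540458 188.23429856] tip px [254.69375484 194.73439903]
[-2.55047254e-04 -1.51544333e-04 -9.99999956e-01]
205 [97, 97, 97, 94, 94, 95, 94, 94, 98, 88, 82, 85, 85, 80, 82, 85, 83, 81, 83, 94, 94, 96, 97, 93, 92, 96, 98, 94]
210 [100, 97, 95, 95, 94, 93, 97, 100, 94, 86, 80, 82, 88, 83, 84, 79, 88, 81, 86, 95, 95, 98, 98, 97, 94, 92, 90, 97]
215 [98, 95, 97, 95, 94, 90, 92, 89, 80, 81, 83, 80, 87, 83, 77, 85, 82, 84, 81, 88, 84, 93, 99, 100, 97, 90, 96, 95]
220 [101, 98, 93, 92, 85, 86, 85, 87, 78, 79, 84, 81, 83, 84, 80, 83, 83, 76, 78, 84, 88, 86, 84, 88, 94, 92, 97, 93]
```

Request:
{"fn": "send_rows", "kwargs": {
  "deltas": [
    [[0,-0.001,-0.009,0,0,0,1],[0,-0.001,-0.018,0,0,0,1],[0,-0.001,-0.026,0,0,0,1],[0,-0.001,-0.034,0,0,0,1],[0,-0.001,-0.042,0,0,0,1],[0,-0.001,-0.05,0,0,0,1],[0,-0.001,-0.058,0,0,0,1],[0,-0.001,-0.064,0,0,0,1]]
  ]
}}

```text
time_s: 8.98
ee_pos: [0.5497, 0.07, 0.1607]
eef_rot: [0.614, 0.79, -0.0, -0.0]
wrist_force: [0.3, -0.4, -1.4]
opening: 0.0158
grasp_force: 12.0
```

Request:
{"fn": "send_rows", "kwargs": {
  "deltas": [
    [[0,0,-0.003,0,0,0,1],[0,0,-0.006,0,0,0,1],[0,0,-0.009,0,0,0,1],[0,0,-0.012,0,0,0,1]]
  ]
}}

```text
time_s: 9.48
ee_pos: [0.5499, 0.07, 0.1515]
eef_rot: [0.614, 0.79, 0.0, 0.0]
wrist_force: [-0.4, -0.4, -1.1]
opening: 0.0156
grasp_force: 12.0
```

Request:
{"fn": "send_rows", "kwargs": {
  "deltas": [
    [[0,0,-0.002,0,0,0,1],[0,0,-0.004,0,0,0,1]]
  ]
}}

```text
time_s: 9.72
ee_pos: [0.5506, 0.07, 0.1492]
eef_rot: [0.614, 0.79, 0.001, 0.001]
wrist_force: [-2.6, -0.9, 18.2]
opening: 0.0157
grasp_force: 12.0
```

Spacer in the middle well too. On to the left well.

Request:
{"fn": "send_rows", "kwargs": {
  "deltas": [
    [[0,0,0.01,0,0,0,1],[0,0,0.04,0,0,0,1],[0,0,0.08,0,0,0,1],[0,0,0.08,0,0,0,1],[-0.005,0.02,0.08,0,0,0,1],[-0.0095,0.039,0.08,0,0,0,1],[-0.0095,0.039,0.08,0,0,0,1],[-0.0095,0.039,0.08,0,0,0,1]]
  ]
}}

```text
time_s: 10.72
ee_pos: [0.542, 0.1015, 0.212]
eef_rot: [0.613, 0.79, -0.0, -0.0]
wrist_force: [0.6, -0.1, -0.7]
opening: 0.0157
grasp_force: 12.0
```

```bash
python3 - <<'E'
from h import *
a,ca=snap("wrist","w6")
o=robot.get_obs();print(o["time_s"],o["ee_pos"],o["wrist_force"],"wl expected",proj(ca,[.542,.101,.1]))
cv2.imwrite("pics/w6c.png",cv2.resize(a[150:240,200:310],None,fx=4,fy=4,interpolation=2))
E
```

```text
10.775 [0.54216268 0.10119011 0.21209395] [ 0.58152915 -0.12935146 -0.72120994] wl expected [254.38505038 187.56486377]
```

View pics/w6c.png

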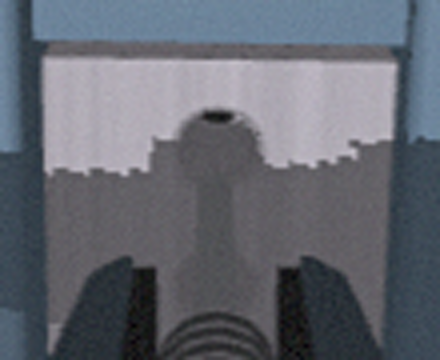

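The left well is centred near crop px (220,149), full-frame (255,187), as expected, with the shank in line. I'll descend.

Request:
{"fn": "send_rows", "kwargs": {
  "deltas": [
    [[0,0,-0.009,0,0,0,1],[0,0,-0.018,0,0,0,1],[0,0,-0.026,0,0,0,1],[0,0,-0.034,0,0,0,1],[0,0,-0.042,0,0,0,1],[0,0,-0.05,0,0,0,1],[0,0,-0.058,0,0,0,1],[0,0,-0.064,0,0,0,1]]
  ]
}}

```text
time_s: 11.78
ee_pos: [0.5422, 0.1012, 0.1607]
eef_rot: [0.614, 0.79, -0.0, -0.0]
wrist_force: [-0.1, 0.3, -0.3]
opening: 0.0161
grasp_force: 12.0
```

Request:
{"fn": "send_rows", "kwargs": {
  "deltas": [
    [[0,0,-0.003,0,0,0,1],[0,0,-0.006,0,0,0,1],[0,0,-0.009,0,0,0,1],[0,0,-0.012,0,0,0,1],[0,0,-0.014,0,0,0,1],[0,0,-0.016,0,0,0,1]]
  ]
}}

```text
time_s: 12.52
ee_pos: [0.5422, 0.1012, 0.1482]
eef_rot: [0.614, 0.79, 0.0, 0.0]
wrist_force: [0.1, 0.2, -0.7]
opening: 0.0155
grasp_force: 12.0
```

Request:
{"fn": "send_rows", "kwargs": {
  "deltas": [
    [[0,0,-0.004,0,0,0,1],[0,0,-0.008,0,0,0,1],[0,0,-0.011,0,0,0,1],[0,0,-0.013,0,0,0,1]]
  ]
}}

```text
time_s: 13.02
ee_pos: [0.5422, 0.1012, 0.1377]
eef_rot: [0.614, 0.79, -0.0, -0.0]
wrist_force: [0.3, 0.2, -0.0]
opening: 0.0159
grasp_force: 12.0
```

Request:
{"fn": "send_rows", "kwargs": {
  "deltas": [
    [[0,0,-0.002,0,0,0,1],[0,0,-0.004,0,0,0,1]]
  ]
}}

```text
time_s: 13.28
ee_pos: [0.5423, 0.1012, 0.1347]
eef_rot: [0.614, 0.79, 0.0, 0.0]
wrist_force: [-1.1, -0.3, 8.4]
opening: 0.0157
grasp_force: 12.0
```

The floor of the left well is touched at 55 mm. I'll hold briefly, lift out and return over the bracket, which by commanded displacement is exactly −0.318 units in y.

Request:
{"fn": "send_rows", "kwargs": {
  "deltas": [
    [[0,0,0,0,0,0,1],[0,0,0.03,0,0,0,1],[0,0,0.08,0,0,0,1],[0,0,0.12,0,0,0,1],[0,0,0.13,0,0,0,1],[0,-0.06,0.13,0,0,0,1],[0,-0.13,0.13,0,0,0,1],[0,-0.2,0.13,0,0,0,1]]
  ],
  "grip_force": 20
}}

```text
time_s: 14.28
ee_pos: [0.5416, -0.0602, 0.2378]
eef_rot: [0.613, 0.79, -0.0, -0.001]
wrist_force: [0.8, 0.2, -0.6]
opening: 0.0157
grasp_force: 20.0
```

Request:
{"fn": "send_rows", "kwargs": {
  "deltas": [
    [[0,-0.07,0,0,0,0,1],[0,-0.118,0,0,0,0,1],[0,-0.118,-0.022,0,0,0,1],[0,-0.118,-0.032,0,0,0,1],[0,-0.118,-0.032,0,0,0,1]]
  ]
}}

```text
time_s: 14.9
ee_pos: [0.5417, -0.1525, 0.2122]
eef_rot: [0.614, 0.79, -0.0, -0.001]
wrist_force: [0.1, -0.3, -1.4]
opening: 0.0157
grasp_force: 20.0
```

```bash
python3 - <<'E'
from h import *
a,ca=snap("wrist","w7")
o=robot.get_obs();print(o["time_s"],o["ee_pos"],o["wrist_force"],"hole",proj(ca,[.542,-.154,.1]),"tip",proj(ca,np.array(o["ee_pos"])-[0,0,.0897]))
cv2.imwrite("pics/w7c.png",cv2.resize(a[140:240,195:315],None,fx=5,fy=5,interpolation=2))
E
```

```text
14.95 [ 0.5421019  -0.15260665  0.21288606] [ 0.13314327  0.02498973 -0.19057358] hole [254.62760977 188.82078207] tip [255.22641841 195.43138143]
```

View pics/w7c.png

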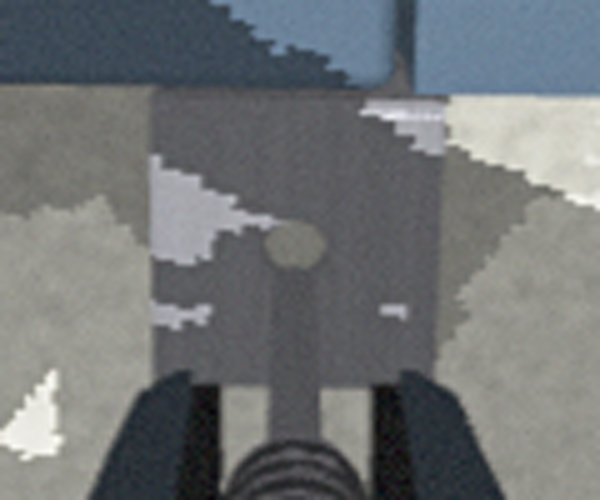

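The bracket hole is centred at crop px (295,251), full-frame (254.1,190.2). The shank is at x=253.9, in line with it. I'll lower in.

Request:
{"fn": "send_rows", "kwargs": {
  "deltas": [
    [[0,-0.0005,-0.01,0,0,0,1],[0,-0.0005,-0.02,0,0,0,1],[0,-0.0005,-0.025,0,0,0,1],[0,-0.0005,-0.03,0,0,0,1],[0,-0.0005,-0.035,0,0,0,1],[0,-0.0005,-0.04,0,0,0,1]]
  ],
  "grip_force": 12
}}

```text
time_s: 15.7
ee_pos: [0.5422, -0.1536, 0.1809]
eef_rot: [0.614, 0.79, 0.0, 0.0]
wrist_force: [-0.1, -0.2, -1.1]
opening: 0.0159
grasp_force: 12.0
```

Request:
{"fn": "send_rows", "kwargs": {
  "deltas": [
    [[0,0,-0.01,0,0,0,1],[0,0,-0.022,0,0,0,1],[0,0,-0.034,0,0,0,1],[0,0,-0.046,0,0,0,1],[0,0,-0.058,0,0,0,1],[0,0,-0.07,0,0,0,1],[0,0,-0.078,0,0,0,1],[0,0,-0.082,0,0,0,1]]
  ]
}}

```text
time_s: 16.7
ee_pos: [0.5421, -0.1535, 0.1151]
eef_rot: [0.614, 0.79, -0.0, -0.0]
wrist_force: [0.1, -0.5, -0.3]
opening: 0.0155
grasp_force: 12.0
```

Request:
{"fn": "send_rows", "kwargs": {
  "deltas": [
    [[0,0,-0.002,0,0,0,1],[0,0,-0.004,0,0,0,1],[0,0,-0.006,0,0,0,1]]
  ]
}}

```text
time_s: 17.08
ee_pos: [0.5423, -0.1536, 0.1108]
eef_rot: [0.614, 0.79, 0.0, 0.0]
wrist_force: [-0.3, -0.1, 0.4]
opening: 0.016
grasp_force: 12.0
```

Request:
{"fn": "send_rows", "kwargs": {
  "deltas": [
    [[0,0,0,0,0,0,0.6],[0,0,0,0,0,0,0.5],[0,0,0,0,0,0,0.5],[0,0,0.03,0,0,0,0.5],[0,0,0.1,0,0,0,0.5],[0,0,0.17,0,0,0,0.5],[0,0,0.2,0,0,0,0.5]]
  ]
}}

```text
time_s: 17.95
ee_pos: [0.5431, -0.1539, 0.2742]
eef_rot: [0.614, 0.79, 0.001, 0.002]
wrist_force: [-0.1, 0.3, -0.5]
opening: 0.0457
grasp_force: 0.0
```

Request:
{"fn": "send_rows", "kwargs": {
  "deltas": [
    [[-0.04,-0.07,0,0,0,0,0.5],[-0.08,-0.14,0,0,0,0,0.5],[-0.126,-0.21,0,0,0,0,0.5],[-0.126,-0.25,-0.02,0,0,0,0.5],[-0.126,-0.25,-0.07,0,0,0,0.5],[-0.126,-0.25,-0.07,0,0,0,0.5]]
  ]
}}

```text
time_s: 18.7
ee_pos: [0.44, -0.3526, 0.2127]
eef_rot: [0.614, 0.789, 0.0, -0.003]
wrist_force: [-0.4, 0.0, 0.9]
opening: 0.0455
grasp_force: 0.0
```

```bash
python3 - <<'E'
from h import *
a,ca=snap("wrist","w8");b=cv2.imread("pics/w2.png")
s,cs=snap("scene","s2")
o=robot.get_obs();print(o["time_s"],o["ee_pos"],o["opening"],"cap",proj(ca,[.4416,-.3527,.108]))
c=np.zeros((600,800,3),np.uint8);c[:384,:512]=a
c[384:594,:360]=cv2.resize(s[160:230,90:210],None,fx=3,fy=3,interpolation=2)
cv2.imwrite("pics/w8c.png",c)
E
```

```text
18.8 [ 0.44165086 -0.35338058  0.21561527] 0.045743446448061796 cap [256.70150543 190.56147241]
```

View pics/w8c.png

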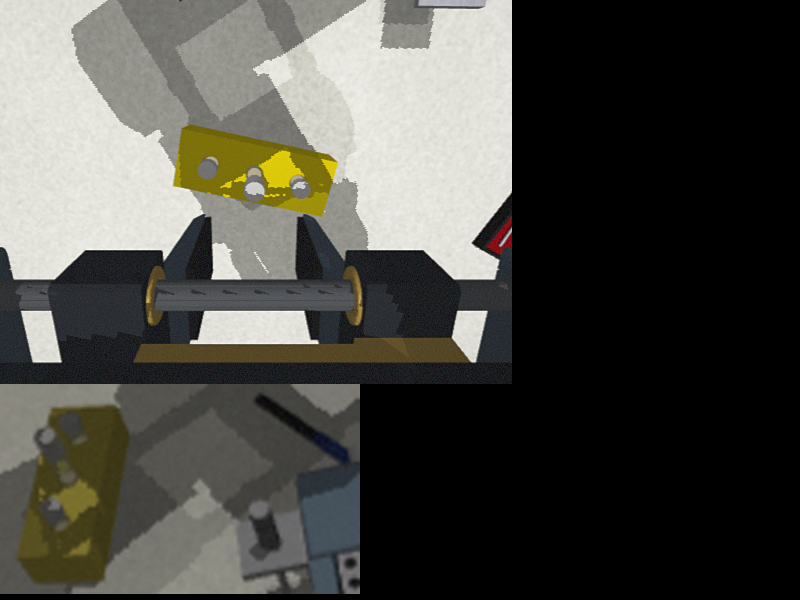

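The rod hangs in the bracket again. The vial's cap is at about (255,190), against the expected (256.7,190.6). I'll check the blob, then go down.

```bash
python3 - <<'E'
from h import *
a=cv2.imread("pics/w8.png");o=robot.get_obs()
hsv=cv2.cvtColor(a,cv2.COLOR_BGR2HSV);m=((hsv[...,1]<70)).astype(np.uint8)
m[:160]=0;m[206:]=0;m[:,:235]=0;m[:,275:]=0
n,l,st,ce=cv2.connectedComponentsWithStats(m)
for k in range(1,n):
  if st[k,4]>60: print(st[k],ce[k])
for r in range(180,204,3): 
  c=np.nonzero(m[r])[0];print(r,c.min() if len(c) else 0,c.max() if len(c) else 0)
ca=cam("wrist",o);print(o["ee_pos"],proj(ca,[.4416,-.3527,.108]))
for uv in [(255,190),(256,190.5)]: print(onplane(ca,uv,.108))
E
```

```text
[235 166  32  40 690] [252.61304348 187.59275362]
180 246 262
183 245 263
186 244 263
189 244 264
192 244 264
195 245 263
198 247 261
201 235 256
[ 0.44165086 -0.35338058  0.21561527] [254.6403849  187.75787567]
[ 0.4423868  -0.35454832  0.108     ]
[ 0.44332073 -0.35476894  0.108     ]
```

Request:
{"fn": "send_rows", "kwargs": {
  "deltas": [
    [[0,-0.001,-0.05,0,0,0,0.6],[0,-0.001,-0.1,0,0,0,0.6],[0,-0.001,-0.14,0,0,0,0.6],[0,-0.001,-0.16,0,0,0,0.6],[0,-0.001,-0.172,0,0,0,0.6],[0,-0.001,-0.172,0,0,0,0.6]]
  ],
  "grip_force": 20
}}

```text
time_s: 19.55
ee_pos: [0.4418, -0.3545, 0.0777]
eef_rot: [0.614, 0.79, -0.0, 0.0]
wrist_force: [0.8, 0.1, -0.8]
opening: 0.0367
grasp_force: 0.0
```

Request:
{"fn": "send_rows", "kwargs": {
  "deltas": [
    [[0,0,0,0,0,0,1],[0,0,0,0,0,0,1],[0,0,0,0,0,0,1],[0,0,0,0,0,0,1]]
  ],
  "grip_force": 20
}}

```text
time_s: 20.05
ee_pos: [0.4416, -0.3546, 0.0775]
eef_rot: [0.614, 0.79, -0.0, 0.0]
wrist_force: [-0.4, 0.1, 5.8]
opening: 0.0178
grasp_force: 20.0
```

Request:
{"fn": "send_rows", "kwargs": {
  "deltas": [
    [[0,0,0.02,0,0,0,1],[0,0,0.07,0,0,0,1],[0,0,0.14,0,0,0,1],[0,0,0.2,0,0,0,1],[0,0,0.22,0,0,0,1],[0.01,0.06,0.22,0,0,0,1],[0.03,0.13,0.22,0,0,0,1]]
  ]
}}

```text
time_s: 20.92
ee_pos: [0.4652, -0.2497, 0.2543]
eef_rot: [0.615, 0.789, 0.0, 0.001]
wrist_force: [1.2, 1.0, -1.1]
opening: 0.0174
grasp_force: 20.0
```

Request:
{"fn": "send_rows", "kwargs": {
  "deltas": [
    [[0.015,0.07,0,0,0,0,1],[0.03,0.14,0,0,0,0,1],[0.045,0.21,0,0,0,0,1],[0.06,0.28,0,0,0,0,1],[0.075,0.34,0,0,0,0,1],[0.088,0.4,0,0,0,0,1],[0.0955,0.4395,0,0,0,0,1],[0.0955,0.4395,-0.06,0,0,0,1]]
  ]
}}

```text
time_s: 21.92
ee_pos: [0.5442, 0.1037, 0.208]
eef_rot: [0.613, 0.79, 0.003, 0.003]
wrist_force: [1.1, -0.0, -1.5]
opening: 0.0172
grasp_force: 20.0
```

Request:
{"fn": "send_rows", "kwargs": {
  "deltas": [
    [[0,0,-0.015,0,0,0,1],[0,0,-0.015,0,0,0,1]]
  ]
}}

```text
time_s: 22.18
ee_pos: [0.5415, 0.1009, 0.1935]
eef_rot: [0.614, 0.789, -0.0, -0.0]
wrist_force: [-0.0, 0.3, 0.4]
opening: 0.018
grasp_force: 20.0
```

```bash
python3 - <<'E'
from h import *
a,ca=snap("wrist","w9")
o=robot.get_obs();print(o["time_s"],o["ee_pos"],o["wrist_force"],"well",proj(ca,[.542,.101,.1]),"foot",proj(ca,np.array(o["ee_pos"])-[0,0,.0695]))
cv2.imwrite("pics/w9c.png",cv2.resize(a[140:260,195:315],None,fx=5,fy=5,interpolation=2))
E
```

```text
22.225 [0.54216741 0.10086818 0.19429663] [0.31122305 0.18504621 0.19134616] well [255.25978862 193.46654899] foot [255.56090551 203.60799708]
```

View pics/w9c.png

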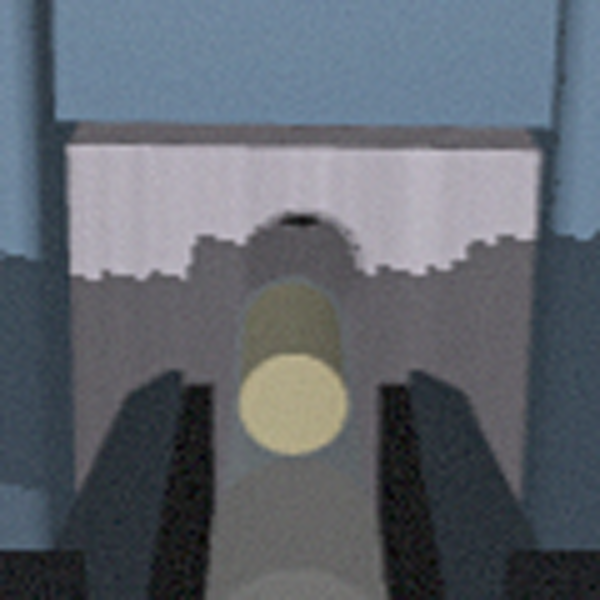

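The well is at crop px (301,265) and the vial axis at column 293. That puts the vial about 1 mm towards the heater's front; the other direction agrees. I'll correct by 1 mm and enter.

Request:
{"fn": "send_rows", "kwargs": {
  "deltas": [
    [[0.0012,0.0003,-0.006,0,0,0,1],[0.0012,0.0003,-0.012,0,0,0,1],[0.0012,0.0003,-0.018,0,0,0,1],[0.0012,0.0003,-0.024,0,0,0,1],[0.0012,0.0003,-0.029,0,0,0,1],[0.0012,0.0003,-0.033,0,0,0,1],[0.0012,0.0003,-0.037,0,0,0,1]]
  ]
}}

```text
time_s: 23.1
ee_pos: [0.5428, 0.1015, 0.1633]
eef_rot: [0.614, 0.79, -0.0, 0.0]
wrist_force: [-0.0, 0.6, -0.2]
opening: 0.0172
grasp_force: 20.0
```

Request:
{"fn": "send_rows", "kwargs": {
  "deltas": [
    [[0,0,-0.004,0,0,0,1],[0,0,-0.008,0,0,0,1],[0,0,-0.012,0,0,0,1],[0,0,-0.016,0,0,0,1],[0,0,-0.02,0,0,0,1],[0,0,-0.023,0,0,0,1]]
  ]
}}

```text
time_s: 23.85
ee_pos: [0.5428, 0.1014, 0.1449]
eef_rot: [0.614, 0.79, -0.0, -0.0]
wrist_force: [0.7, -1.1, -0.2]
opening: 0.0175
grasp_force: 20.0
```

Request:
{"fn": "send_rows", "kwargs": {
  "deltas": [
    [[0,0,-0.002,0,0,0,1],[0,0,-0.004,0,0,0,1],[0,0,-0.006,0,0,0,1]]
  ]
}}

```text
time_s: 24.22
ee_pos: [0.5428, 0.1015, 0.1403]
eef_rot: [0.614, 0.79, 0.0, 0.0]
wrist_force: [0.9, -1.3, -0.0]
opening: 0.0172
grasp_force: 20.0
```

Request:
{"fn": "send_rows", "kwargs": {
  "deltas": [
    [[0,0,-0.0025,0,0,0,1],[0,0,-0.005,0,0,0,1],[0,0,-0.0075,0,0,0,1]]
  ]
}}

```text
time_s: 24.6
ee_pos: [0.5426, 0.1014, 0.1343]
eef_rot: [0.614, 0.79, -0.0, -0.0]
wrist_force: [-1.8, -2.1, 5.4]
opening: 0.0176
grasp_force: 20.0
```

Request:
{"fn": "send_rows", "kwargs": {
  "deltas": [
    [[0,0,-0.0025,0,0,0,1],[0,0,-0.005,0,0,0,1]]
  ]
}}

```text
time_s: 24.85
ee_pos: [0.5425, 0.1014, 0.1303]
eef_rot: [0.614, 0.79, -0.0, -0.0]
wrist_force: [-2.1, -2.1, 5.6]
opening: 0.0176
grasp_force: 20.0
```

Request:
{"fn": "send_rows", "kwargs": {
  "deltas": [
    [[0,0,-0.003,0,0,0,1],[0,0,-0.006,0,0,0,1],[0,0,-0.009,0,0,0,1],[0,0,-0.012,0,0,0,1]]
  ]
}}

```text
time_s: 25.35
ee_pos: [0.5427, 0.1015, 0.1205]
eef_rot: [0.614, 0.79, -0.0, -0.0]
wrist_force: [-3.4, -2.3, 5.2]
opening: 0.0175
grasp_force: 20.0
```

Request:
{"fn": "send_rows", "kwargs": {
  "deltas": [
    [[0,0,-0.002,0,0,0,1],[0,0,-0.004,0,0,0,1]]
  ]
}}

```text
time_s: 25.6
ee_pos: [0.5427, 0.1015, 0.1174]
eef_rot: [0.614, 0.79, -0.0, -0.0]
wrist_force: [-2.7, -3.1, 5.1]
opening: 0.0175
grasp_force: 20.0
```

Request:
{"fn": "send_rows", "kwargs": {
  "deltas": [
    [[0,0,-0.002,0,0,0,1],[0,0,-0.003,0,0,0,1]]
  ]
}}

```text
time_s: 25.85
ee_pos: [0.5427, 0.1015, 0.115]
eef_rot: [0.614, 0.79, -0.0, -0.0]
wrist_force: [-3.0, -2.0, 3.4]
opening: 0.0172
grasp_force: 20.0
```

Request:
{"fn": "send_rows", "kwargs": {
  "deltas": [
    [[0,0,-0.001,0,0,0,1],[0,0,-0.0015,0,0,0,1]]
  ]
}}

```text
time_s: 26.1
ee_pos: [0.543, 0.1015, 0.1143]
eef_rot: [0.614, 0.79, 0.0, 0.0]
wrist_force: [-5.7, -1.7, 14.2]
opening: 0.0173
grasp_force: 20.0
```

The force has risen to 14 N at full depth, so the vial is home. I'll release and rise.

Request:
{"fn": "send_rows", "kwargs": {
  "deltas": [
    [[0,0,0,0,0,0,1],[0,0,0,0,0,0,0.6],[0,0,0,0,0,0,0.5],[0,0,0,0,0,0,0.5],[0,0,0.03,0,0,0,0.5],[0,0,0.08,0,0,0,0.5],[0,0,0.14,0,0,0,0.5],[0,0,0.14,0,0,0,0.5]]
  ]
}}

```text
time_s: 27.1
ee_pos: [0.5448, 0.1017, 0.2293]
eef_rot: [0.614, 0.79, 0.002, 0.002]
wrist_force: [0.4, 0.0, 0.0]
opening: 0.0457
grasp_force: 0.0
```

```bash
python3 - <<'E'
from h import *
a,ca=snap("wrist","w10");s,cs=snap("scene","s3")
o=robot.get_obs();print(o["time_s"],o["ee_pos"],o["opening"],"cap top expected",proj(ca,[.5425,.1013,.145]), "if 5 high",proj(ca,[.5425,.1013,.150]))
A=cv2.resize(a[90:270,190:320],None,fx=3,fy=3,interpolation=2);B=cv2.resize(s[160:250,160:300],None,fx=2.8,fy=2.8,interpolation=2)
c=np.zeros((540,790,3),np.uint8);c[:,:390]=A;c[:B.shape[0],392:392+B.shape[1]]=B
cv2.imwrite("pics/w10c.png",c)
E
```

```text
27.2 [0.54280016 0.10150636 0.22586724] 0.045916037548377295 cap top expected [250.98710639 196.65103017] if 5 high [250.98195043 198.64160051]
```

View pics/w10c.png

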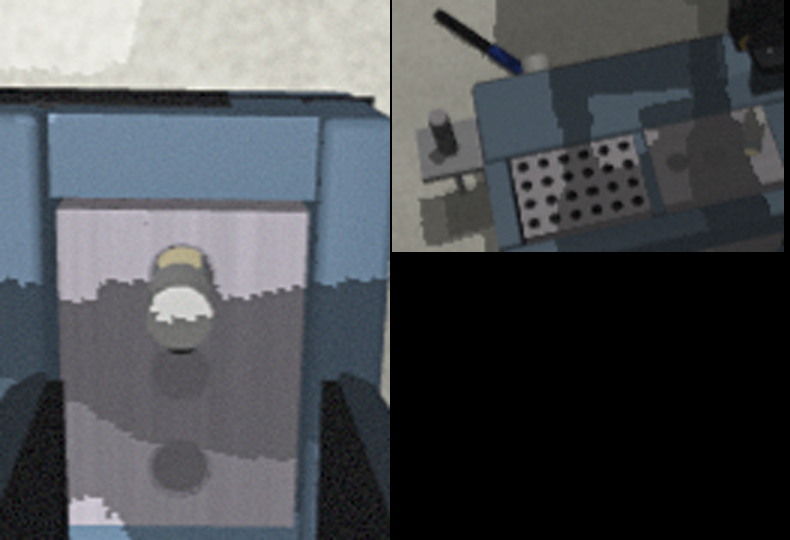

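The vial stands upright in the left well with its cap top at px (250,196), against an expected (251,196.7) when seated. The rod hangs in the bracket, and the gripper is clear of everything.

```bash
python3 -c "
from cell import robot
print(robot.hand_in())"
```

```text
the job is handed in; nothing more can be done
None
```

I handed the job in at about 27 s: the clear well was the left one (floor felt at 55 mm), the rod is back in its bracket, and the vial is fully home in the left well and let go; no verdict was returned.

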